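# Let the sample lift down on its ratchet

### The job

Let the small sample lift down on its ratchet: gently press the pawl's tail down (with less than 15 N; it ends on a hard stop) so that the nose comes clear of the toothed wheel and the loaded drum turns back by itself, until the platform's pointer has sunk between the two tines of the index fork. Then let the pawl drop back into the teeth so that it holds the platform there, and withdraw. Do not touch the drum, the wheel or the platform, keep the cup standing on it, and leave the things round about where they are.

Things in the scene. Friction and masses are not known exactly. Their poses are not given: they have to be found in the camera images.
- lift: Fixed bench lift on a base plate 165 x 345 x 12 mm. Origin on the bench below the wheel's axis, z up. In its frame (mm; yaw 0: x away from the robot, y left): plate x -117..48, y -78..268; shaft along y at z 90; pawl fork uprights x -68..-52, y -50..-10, to z 146; guide column at x -32, y 98, to z 266; index rod at x -32, y 250, to z 182; carriage moves over x -80..15, y 30..223.
- pawl: Dark steel pawl 12 mm wide. Origin on its pivot, at lift x -60, y -30, z 138 mm; x points to the nose, 59 mm ahead on top of the toothed wheel. Axes parallel to the lift's when seated. It tilts nose up, tail down: clear of the teeth at 0.09 to 0.10 rad, hard stop at 0.15. Spring felt at the tail's pad: 2 N at first, 4.5 N at clear, 5.5 N at the stop; tooth friction adds up to 4 N until clear.
- clamp_screw (a point): Clamp screw of the tail on the pawl, 22 mm behind the pivot. The flat tail runs back from it to a ribbed black press pad 26 x 24 mm, 6 mm thick, middle 36 mm behind the screw. The tail's angle is set by hand within 0.3 rad either way: the pad's top is from 7 mm below to 15 mm above the pivot, to be felt. It sinks 6 mm from touch to clear, 9 mm to the stop; free space below.
- drum (a joint): Turn (rad) of drum and steel wheel (radius 45 mm, at lift y -36..-24; 20 saw teeth 6 mm deep); about 0.01 at the start, grows as it turns back: 25 mm of carriage descent per rad, a tooth is 0.314 rad (7.9 mm). Pawl clear: the load turns it by itself, damped, at 0.15 to 0.27 rad/s. Pawl let go: it drops in at once and the drum turns on to the next tooth, at most one. End of travel 2.64.
- pointer (a point): Tip of the thin dark tongue, 3 mm thick, on the platform's left edge (lift x -32, y 221 mm). Sinks with the platform.
- index_mid (a point): Middle of the mouth of the index fork, a black collar on the thin rod at the left with two tines that point at the platform, 16 mm apart inside, one above the other. Set by hand 22 to 50 mm below the pointer's start; it stays there. It does not touch the pointer.
- carriage: The moving part of the lift: toothed rack, arm, sleeve and square platform 92 x 92 mm with a low rim. Its frame is the lift's frame, sunk with the travel (z 0 at the start). The platform's upper face is at z 150 mm in this frame, middle at x -32, y 160 mm.
- cup_mid (a point): Middle of the lidded sample cup, 64 mm across and 62 mm high, that stands on the platform.
- cup: The same cup, origin at the middle of its foot.
- bottle: Culture bottle 44 x 44 x 105 mm, stands behind the lift, origin at its foot.
- oil: Small amber bottle 27 x 27 x 66 mm, stands to the right of the lift, origin at its foot.
- clock: Timer 60 x 64 x 19 mm in front of the lift's left part, origin at its underside.
- pad: Sticky-note pad 81 x 81 x 12 mm in front at the right, origin at its underside.
- slips: Small box of cover slips 31 x 31 x 20 mm behind the lift, origin at its underside.
- slides: Closed slide box 90 x 157 x 32 mm at the left, origin at its underside.
- bench_dish_4_0: Culture dish 91 x 91 x 15 mm at the right, origin at its underside.
Things that resemble listed ones, but are neither listed nor needed, are in the scene too. Of the things that look like the cup, the middle-sized one is meant.

How it is judged (in metres and radians):
On the way, in this order (a step that is already met when the one before it is completed fails the run):
1. the pawl is lifted clear of the wheel and the drum starts to turn back (angle between the x axis of pawl and the x axis of lift, either way round above 0.08 rad and value of joint drum above 0.1 rad), for 0.2 s.
2. the pointer has sunk between the tines of the index fork (z of pointer in the frame of index_mid between -0.007 and 0.007 m), for 0.2 s.
At the end, for the whole second after the job is handed in: The pointer is between the tines (within 7 mm of the middle of the fork's mouth in height) and at rest, held by the pawl, which is seated in the teeth (within 0.04 rad of its seated direction); the cup stands upright on the platform (all of step 2 and angle between the x axis of pawl and the x axis of lift, either way round below 0.04 rad and linear speed of carriage below 0.0015 m/s and velocity of joint drum below 0.03 rad/s and angle between cup's own z axis and vertical below 0.15 rad and z of cup in the frame of carriage between 0.145 and 0.156 m); the robot touches nothing.
It fails at once if the pawl or its tail is pressed with more than 15 N (contact force between any of the fingers, the arm and pawl above 15 N).
It fails at once if the robot touches the drum, the carriage or the cup (contact force between any of the fingers, the arm and drum above 1 N or contact force between any of the fingers, the arm and carriage above 1 N or contact force between any of the fingers, the arm and cup above 1 N).
It fails at once if the cup tips over or leaves the platform (angle between cup's own z axis and vertical above 0.4 rad or z of cup in the frame of carriage below 0.13 m).
It fails at once if a thing round about is shifted by more than 20 mm (distance of any of bottle, oil, clock, pad, slips, slides, bench_dish_4_0 from where it was at the start of the episode above 0.02 m).
It also fails if it takes over 54 s, if anything falls off the work surface, if the arm or the gripper's body presses on something with over 40 N, if the wrist force passes 120 N, or if a joint passes its speed limit or range.

### The arm

A 6-joint arm with a two-finger parallel gripper is mounted at the origin on a cart in front of the work surface, level with it; the furniture and walls round the work are solid. World frame = base frame: x ahead of the robot, y to its left, z up, the work surface at z = 0. Lengths are in mm, angles in rad, forces in N, time in s.
With the tool pointing down it reaches from about 350 to 975 mm from the base axis. Payload 7.1 kg.
Tool frame: the origin (TCP) lies at the centre of the arm's flange, where the gripper is bolted on; the fingertips stand 182 mm ahead of it and the grasp point (between the pads) lies 163 mm ahead of it; x points along the fingers, y is the direction in which the jaws open and shut, and the axes are right-handed (so a half turn about x gives the same grasp; the last joint's range is limited). The gripper opens to 88 mm and grips with 3 to 60 N. Pads are 20 mm wide; open, the fingers measure 115 mm over their backs; the gripper's body (75 mm by 178 mm) begins 61 mm behind the grasp point.
Start: joints at [-1.243, 0.423, 1.63, -0, 1.089, -0.019], TCP at [212.449, -587.769, 404.675] pointing down, gripper open.
Joint ranges: [-3, 3], [-0.9, 2.11], [0.09, 2.58], [-1.31, 4.45], [0.11, 2.69], [-2.54, 2.54]. Speed limits (rad/s): [2.39, 2.39, 3.01, 3.14, 3.14, 3.14].

### API

Orientations are given as a rotation vector (axis times angle).
In Python, from workcell import readout, viewer, workorder, models gives the robot as it stands. The module is installed in compiled form; this text tells all that it offers.
- The arm moves only by the tool apply_moves, never from a script. Its argument "commands" is a list that holds one entry, the list of rows, each a list of 4 numbers: the shift along the world's x, y, z in m, then the turn about the world's z in rad. A call has 1 to 8 rows; each row is the pose to reach, as a shift and turn from the pose commanded when the call began; what a row does not reach only later rows make up. A row lasts 1/8 s, in which the tool goes at most 62.5 mm and 10.7 degrees, less where a joint would pass 70% of its speed; a pose out of reach is approached as far as the arm can. A call with a gripper value outside its range is refused whole. "gripper" is the finger opening in m, from 0 to 0.0878, set as the call begins (left out, the last holds). The fingers move at their own pace and stop on an object; the grip force is fixed at half the most. Time passes only in rows, so rows that repeat a pose let the fingers close. It gives the time, the measured TCP pose, the force and the opening at its end, in the units of the state.
- readout.get_obs(): the state, without advancing time (a new reading comes with each control period).
- viewer.get_image(name): name is "scene" or "top" or "wrist"; returns a dict with "color" (420x560x3 uint8, red, green, blue), "vertical_fov" (degrees; the focal length in pixels is half the picture's height over the tangent of half this angle, whatever the lens; pixels are square), "cx", "cy" (the principal point, pixels), "rvec" (rotation vector, rad) and "tvec" (3), from world to camera coordinates, as OpenCV has them. Camera axes: x right, y down, z forward; pixel columns grow to the right and rows downward; lengths in mm; the calibration is good to about 2 mm. A picture is of the moment at which its call begins. There is no depth.
- workorder.close_job(): hands the job in, once; it reports no verdict.
Trained networks look in the newest picture that a camera, given by its name, has taken for a name from the list of things; names that differ only in an ending like _2 or _b are one class to them, and where a whole thing is asked for, a point or a joint stands for the part that bears it (a point fixed in the world has none). Each returns a list of dicts, best first, with "conf" (0 to 1); they miss things now and then, are a little off and sometimes report something else, mostly with a low value. They report only what shows in the picture. A call takes as long as a camera call. They do not tell look-alikes from the thing itself.
- models.search_frame(camera, label): "position" ([x, y, z] in mm, in world coordinates, good to about 4 mm: the middle of the surface that is visible of it).
- models.place_of(camera, label): "position" ([x, y, z] in mm, in world coordinates, good to about 4 mm: a listed point, or the origin of a listed thing).
The state is a dict: "t": time; "qpos": joint angles; "qvel": joint speeds; "joint_torque": joint torques, N m; "ee_pos": TCP position; "orientation": TCP orientation; "ft_force": force on the tool from outside, world axes, zero at the start; "moment": the same for the moment, N m; "width": finger opening in mm.
Only numpy, scipy, OpenCV 4.12 (cv2) and the standard library are available. Lean on these libraries where they do the work, as an engineer would, in place of code of your own. Each camera call takes 0.05 s, during which the arm holds its last target.

## Working session

There is one attempt and no reset: what is moved stays moved. The work goes in short steps, Python scripts to look and compute and a tool call to move; the robot and the scene stay as the last step left them, time stands still between calls to the robot, and variables do not carry over. Pictures are saved under pics/ and viewed, and the job is handed in when it is done.

Besides the shell and the picture viewer there is one more tool, called after ">>>" as name([rows], argument=value, ...), one row to a line, values as JSON. apply_moves: Moves the arm, as the interface text tells. Its arguments: {"type":"object","properties":{"commands":{"type":"array","items":{"type":"array","items":{"type":"array","items":{"type":"number"}}}},"gripper":{"type":"number"}},"required":["commands"]}

```bash
mkdir -p pics
cat > h.py <<'E'
import numpy as np,cv2
from workcell import readout,viewer,workorder,models
def cam(n):
    d=viewer.get_image(n); f=d["color"].shape[0]/2/np.tan(np.radians(d["vertical_fov"])/2)
    R=cv2.Rodrigues(np.array(d["rvec"],float))[0]; return d,f,R,np.array(d["tvec"],float)
def proj(d,P):
    f=d["color"].shape[0]/2/np.tan(np.radians(d["vertical_fov"])/2)
    K=np.array([[f,0,d["cx"]],[0,f,d["cy"]],[0,0,1.]])
    return cv2.projectPoints(np.array(P,float).reshape(-1,1,3),np.array(d["rvec"],float),np.array(d["tvec"],float),K,None)[0].reshape(-1,2)
def save(d,n): cv2.imwrite("pics/"+n,cv2.cvtColor(d["color"],cv2.COLOR_RGB2BGR))
def crop(d,n,x0,y0,x1,y1,s): cv2.imwrite("pics/"+n,cv2.resize(cv2.cvtColor(d["color"][y0:y1,x0:x1],cv2.COLOR_RGB2BGR),None,fx=s,fy=s,interpolation=cv2.INTER_CUBIC))
E
python3 - <<'E'
from h import *
for n in ["scene","top"]:
    d,f,R,t=cam(n); save(d,n+"0.png"); print(n,f,-R.T@t)
    for l in ["lift","pawl","clamp_screw","pointer","index_mid","cup_mid","carriage","bottle","oil","pad","clock"]:
        print(l,[(np.round(r["position"]).tolist(),round(r["conf"],2)) for r in models.place_of(n,l)[:3]])
o=readout.get_obs();print(o)
E
```

```text
scene 421.8125880507078 [1004.65871566  417.77701987 1250.65612714]
lift [([584.0, -36.0, 0.0], 0.98)]
pawl [([521.0, -62.0, 137.0], 0.69)]
clamp_screw [([500.0, -62.0, 136.0], 0.64)]
pointer [([559.0, 189.0, 147.0], 0.69)]
index_mid [([501.0, -62.0, 134.0], 0.62), ([559.0, 191.0, 103.0], 0.43)]
cup_mid [([656.0, -203.0, 41.0], 0.93), ([569.0, 297.0, 24.0], 0.69), ([564.0, 118.0, 179.0], 0.6)]
carriage []
bottle [([666.0, -7.0, 0.0], 0.75), ([443.0, -331.0, 2.0], 0.44), ([580.0, -37.0, 1.0], 0.17)]
oil [([566.0, -147.0, -2.0], 0.44)]
pad [([441.0, -329.0, 3.0], 0.95)]
clock [([412.0, 154.0, 0.0], 0.57)]
top 450.50105226990337 [ 338.80288332   48.32813108 1606.56754237]
lift [([585.0, -32.0, -1.0], 0.82)]
pawl [([523.0, -64.0, 137.0], 0.68), ([585.0, -30.0, 0.0], 0.24)]
clamp_screw [([498.0, -63.0, 139.0], 0.49)]
pointer [([563.0, 183.0, 151.0], 0.65)]
index_mid [([565.0, -150.0, 4.0], 0.65), ([561.0, 191.0, 104.0], 0.42)]
cup_mid [([650.0, -201.0, 43.0], 0.79), ([582.0, -32.0, -1.0], 0.67), ([567.0, 120.0, 182.0], 0.62)]
carriage [([581.0, -36.0, 3.0], 0.66), ([446.0, -327.0, -4.0], 
[... 185 characters left out ...]
.0, -6.0], 0.63)]
clock [([417.0, 157.0, -1.0], 0.75)]
{'t': 1.2, 'qpos': array([-1.24302178e+00,  4.23122212e-01,  1.62990376e+00, -1.63003815e-05,
        1.08858446e+00, -1.89362389e-02]), 'qvel': array([ 0.0016819 , -0.00117166,  0.00115191, -0.00026046, -0.0013496 ,
        0.00014166]), 'joint_torque': array([ 3.44708344e-03, -5.44575441e+01, -2.74045604e+01,  6.45039137e-02,
        1.68418279e-02, -5.23284200e-05]), 'ee_pos': array([ 212.43477434, -587.77623712,  404.65970166]), 'orientation': array([ 2.03298089,  0.35602839, -2.03301599]), 'ft_force': array([-0.33506344,  0.06216747, -0.76659134]), 'moment': array([-0.01783677, -0.0344186 ,  0.0480597 ]), 'width': 87.79863554617691}
```

View pics/scene0.png

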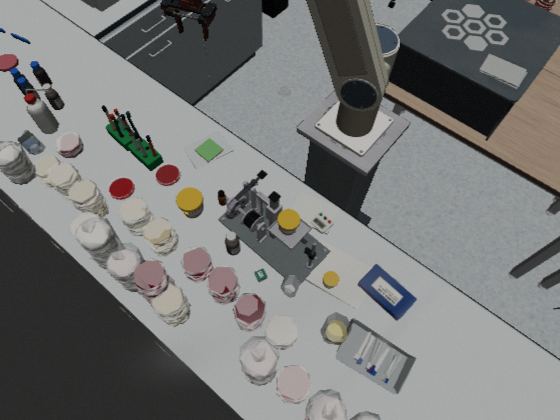

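View pics/top0.png

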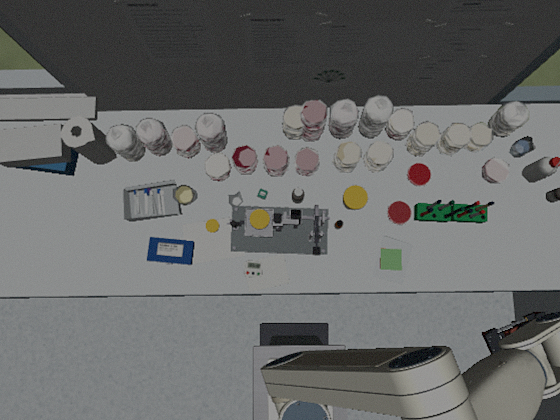

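Run:
```python
from h import *
d,f,R,t=cam("scene")
L=np.array([584,-34,0.]); 
for nm,p in dict(pawl=(-60,-30,138),screw=(-82,-30,138),pad=(-118,-30,138),pointer=(-32,221,150),cup=(-32,160,181),rodtop=(-32,250,182)).items(): print(nm,proj(d,L+np.array(p)))
for n,P in [("idx",(560,191,103)),("cup_mid",(565,119,180)),("big",(656,-203,41)),("s",(569,297,24))]: print(n,proj(d,P))
crop(d,"s_pawl.png",300,140,440,245,5)
crop(d,"s_ptr.png",90,180,280,320,4)
```

```text
pawl [[247.22701561 186.27721471]]
screw [[251.90537426 181.62589133]]
pad [[259.43862566 174.13617305]]
pointer [[306.71355861 238.81041367]]
cup [[290.54433114 221.70121645]]
rodtop [[315.98799033 240.19914346]]
idx [[304.8087111  248.06450522]]
cup_mid [[285.73558744 223.58838988]]
big [[189.77839529 204.83580914]]
s [[328.64166677 281.0984234 ]]
```

Run:
```python
from h import *
d,f,R,t=cam("scene")
crop(d,"s_all.png",210,160,340,275,6)
d,f,R,t=cam("top")
crop(d,"t_all.png",220,190,350,270,6)
```

```text
(no output)
```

View pics/s_all.png

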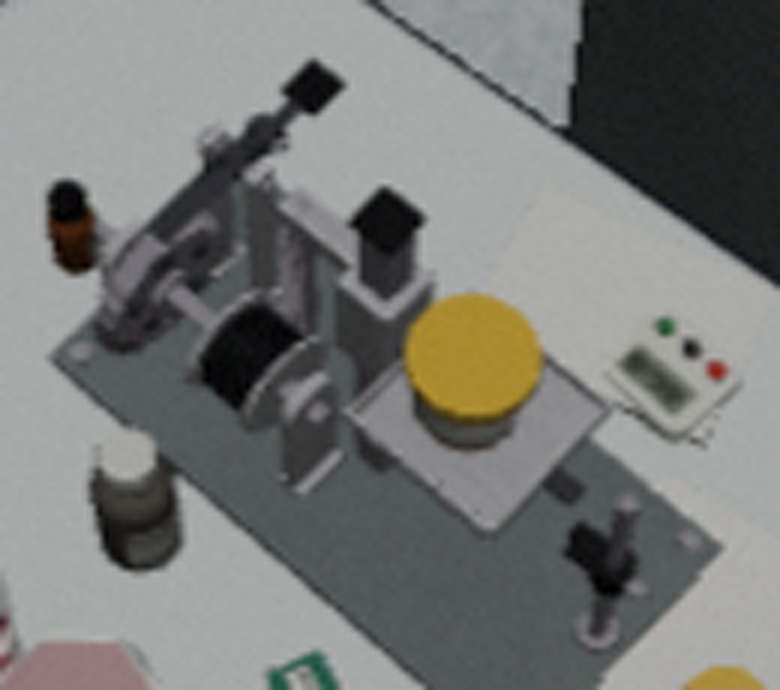

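View pics/t_all.png

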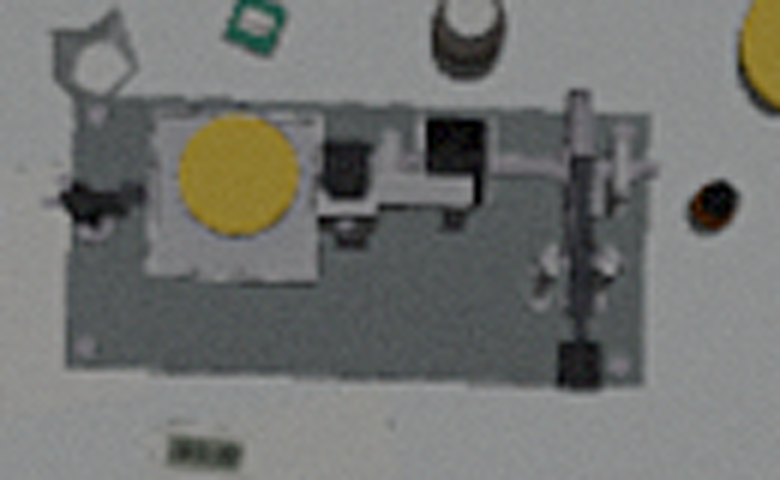

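In the scene crop, the cup meant stands on the platform (lid at px ~(288,220)). The other yellow-lidded ones, at (190,203) larger and (331,280) smaller, are on the bench, so the middle-sized one is confirmed. The press pad is at scene (262.2,174.5) and top (316.7,250.7). The fork collar is at scene (309,254).

```bash
cat >> h.py <<'E'
def ray(d,uv):
    f=d["color"].shape[0]/2/np.tan(np.radians(d["vertical_fov"])/2)
    R=cv2.Rodrigues(np.array(d["rvec"],float))[0];t=np.array(d["tvec"],float)
    v=R.T@np.array([(uv[0]-d["cx"])/f,(uv[1]-d["cy"])/f,1]); return -R.T@t,v/np.linalg.norm(v)
def tri(a):
    A=np.zeros((3,3));b=np.zeros(3);
    for o,v in a:
        M=np.eye(3)-np.outer(v,v);A+=M;b+=M@o
    p=np.linalg.solve(A,b);return p,[np.linalg.norm((np.eye(3)-np.outer(v,v))@(p-o)) for o,v in a]
def onz(r,z): o,v=r; return o+v*(z-o[2])/v[2]
E
python3 - <<'E'
from h import *
s=viewer.get_image("scene");t=viewer.get_image("top")
S=lambda x,y:ray(s,(210+x/6-.5,160+y/6-.5)); T=lambda x,y:ray(t,(220+x/6-.5,190+y/6-.5))
print("pad",tri([S(313,87),T(580,364)]), onz(S(313,87),138),onz(T(580,364),138))
print("plate corners top", [onz(T(*p),12).round(1).tolist() for p in [(77,97),(68,368),(640,385),(650,113)]])
print("plate corners scene", [onz(S(*p),12).round(1).tolist() for p in [(52,358),(722,548)]])
print("ptr",tri([S(568,489)]*1+[T(150,205)]),"fork",tri([S(600,555),T(100,200)]))
print("pawl line",onz(T(580,110),138),onz(T(579,335),138))
print([ (onz(S(*p),z)).round(1).tolist() for p,z in [((263,130),138),((122,265),138)]])
E
```

```text
pad (array([462.6133495 , -58.32588761, 140.56432844]), [np.float64(0.49251621776057797), np.float64(0.49251621776053167)]) [461.12807984 -58.98610027 138.        ] [463.09291964 -58.93319002 138.        ]
plate corners top [[638.5, 229.4, 12.0], [475.7, 234.2, 12.0], [460.9, -103.1, 12.0], [623.5, -114.0, 12.0]]
plate corners scene [[626.1, -108.4, 12.0], [481.3, 239.8, 12.0]]
ptr (array([554.15292434, 178.2133408 , 126.87627366]), [np.float64(2.838615618437564), np.float64(2.8386156184375895)]) fork (array([561.58395455, 207.53778698, 102.18024028]), [np.float64(1.71339477844361), np.float64(1.7133947784436345)])
pawl line [603.25311899 -62.67475313 138.        ] [478.88969028 -58.81110697 138.        ]
[[497.9, -61.7, 138.0], [603.7, -63.8, 138.0]]
```

Run:
```python
from h import *
d,f,R,t=cam("wrist"); save(d,"w0.png"); print(f,-R.T@t, R[2]); o=readout.get_obs(); print(o["t"],o["ee_pos"]); print(cv2.Rodrigues(o["orientation"])[0].round(3), o["ft_force"])
```

```text
291.30813966536965 [ 291.54760028 -559.55897681  384.48029022] [-0.28799139 -0.10465728 -0.95189696]
1.5 [ 212.43998771 -587.7700529   404.66657538]
[[-0.    0.34 -0.94]
 [ 0.   -0.94 -0.34]
 [-1.   -0.    0.  ]] [-0.29097086  0.34155367  0.11051314]
```

View pics/w0.png

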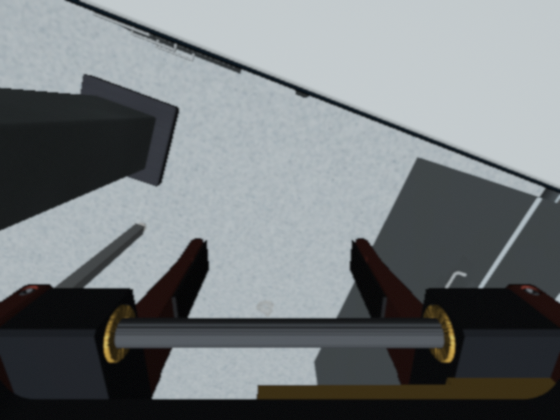

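>>> apply_moves([
  [[0.03, 0.04, 0, 0.15], [0.055, 0.09, 0, 0.3], [0.08, 0.14, 0, 0.45], [0.11, 0.19, 0, 0.6], [0.14, 0.24, 0, 0.75], [0.165, 0.29, 0, 0.9], [0.18, 0.34, 0, 1.05], [0.19, 0.39, 0, 1.2]],
], gripper=0)

```text
t: 2.5
ee_pos: [403.0, -196.2, 404.9]
orientation: [1.223, 1.199, -1.223]
ft_force: [0.5, 0.0, 0.1]
width: 11.4
```

>>> apply_moves([
  [[0.0, 0.05, -0.01, 0.02], [0, 0.11, -0.02, 0.02], [0, 0.17, -0.03, 0.02], [-0.005, 0.23, -0.045, 0.02], [-0.015, 0.28, -0.06, 0.02], [-0.02, 0.3, -0.075, 0.02], [-0.02, 0.3, -0.075, 0.02], [-0.02, 0.3, -0.075, 0.02]],
])

```text
t: 3.5
ee_pos: [382.8, 101.9, 330.1]
orientation: [1.212, 1.207, -1.212]
ft_force: [-0.4, 0.3, 0.4]
width: 0.3
```

Run:
```python
from h import *
d,f,R,t=cam("wrist"); save(d,"w1.png"); print(f,-R.T@t, R[2]); o=readout.get_obs(); print(o["t"],o["ee_pos"],o["ft_force"],o["width"])
for l in ["pointer","index_mid"]: print(l,[(np.round(r["position"],1).tolist(),round(r["conf"],2)) for r in models.place_of("wrist",l)[:3]])
print(proj(d,[(560,187,148),(560,190,103)]))
```

```text
291.30813966536965 [382.63000219 185.97098493 309.8901841 ] [-8.88722491e-04 -3.06905852e-01 -9.51739464e-01]
3.55 [382.93275684 101.63100749 330.21215163] [0.25081332 0.29242248 0.34409066] 0.26609872691870445
pointer []
index_mid [([562.5, 193.0, 101.1], 0.62)]
[[615.10894902 106.79494967]
 [542.98816298 102.87950877]]
```

View pics/w1.png

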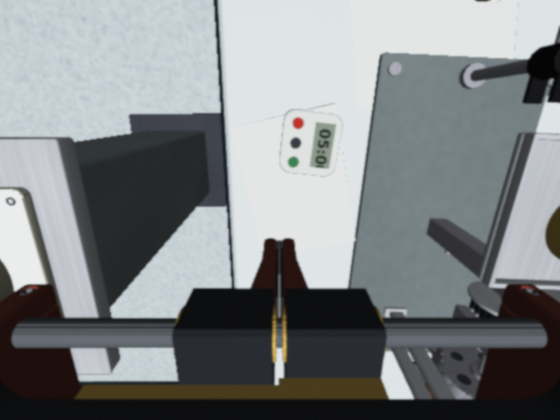

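>>> apply_moves([
  [[0, 0.01, 0.03, 0], [0.03, 0.015, 0.04, 0], [0.03, 0.015, 0.04, 0], [0.03, 0.015, 0.04, 0]],
])

```text
t: 4.15
ee_pos: [411.7, 116.5, 369.2]
orientation: [1.212, 1.208, -1.214]
ft_force: [-0.5, -0.2, -0.8]
width: 0.3
```

Run:
```python
from h import *
d,f,R,t=cam("wrist"); save(d,"w2.png"); np.save("w2.npy",d,allow_pickle=True); print(f,-R.T@t, R[2]); o=readout.get_obs(); print(o["t"],o["ee_pos"])
for l in ["pointer","index_mid"]: print(l,[(np.round(r["position"],1).tolist(),round(r["conf"],2)) for r in models.place_of("wrist",l)[:3]])
print(proj(d,[(560,187,148),(560,190,103)]))
crop(d,"w2c.png",440,40,560,160,5)
```

```text
291.30813966536965 [411.55228497 200.62493212 349.00245204] [-0.00318312 -0.30724245 -0.95162595]
4.2 [411.47500857 116.58422559 369.0723993 ]
pointer [([565.0, 186.8, 146.6], 0.76)]
index_mid [([561.2, 191.3, 98.4], 0.86)]
[[501.24213204 130.39762262]
 [461.97839969 122.96998713]]
```

View pics/w2c.png

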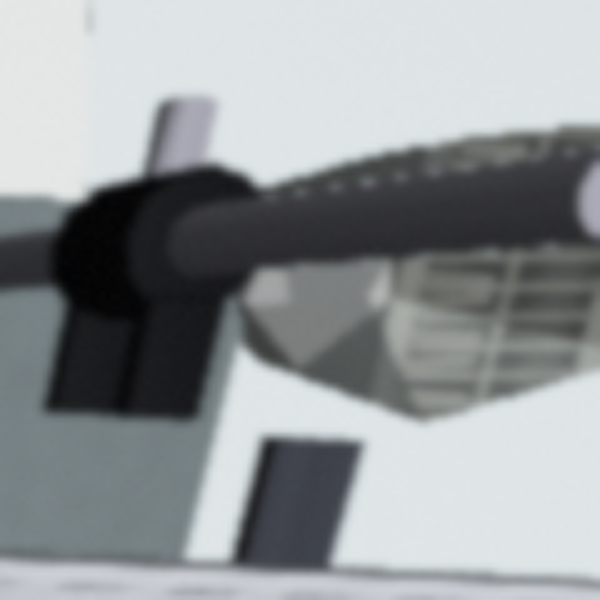

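Run:
```python
from h import *
d=np.load("w2.npy",allow_pickle=True).item()
im=d["color"][85:155,445:520]; im=np.clip(im.astype(float)*2.5,0,255).astype(np.uint8)
d["color"]=im; crop(d,"w2d.png",0,0,75,70,8)
```

```text
(no output)
```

View pics/w2d.png

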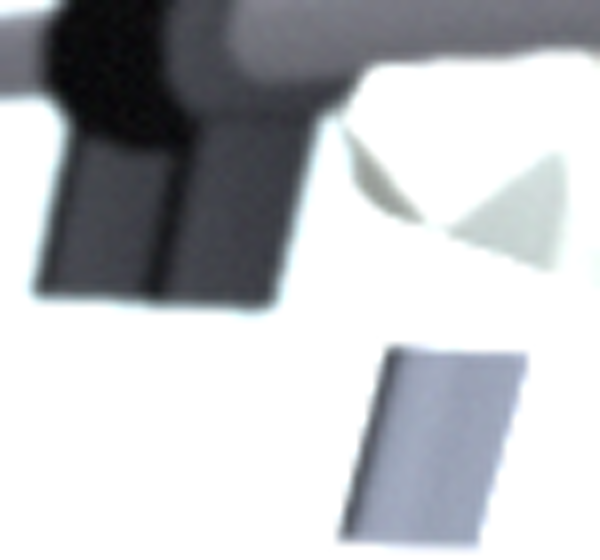

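Run:
```python
from h import *
d=np.load("w2.npy",allow_pickle=True).item()
U=lambda x,y:(445+x/8-.5,85+y/8-.5)
for nm,p in [("ptr top c",(463,350)),("up top c",(218,302)),("low top c",(100,296)),("ptrL",(402,348)),("ptrR",(525,353)),("upL",(163,300)),("upR",(272,305)),("lowbotL",(35,295)),("lowtopL",(47,296)),("upbotL",(150,298)),("ptrbotL",(386,347))]:
    o,v=ray(d,U(*p)); 
    r=[]
    for X in (555,560,565):
        q=o+v*(X-o[0])/v[0]; r.append(q[1:].round(1).tolist())
    print(nm,r)
```

```text
ptr top c [[188.8, 155.3], [188.4, 148.6], [188.0, 141.8]]
up top c [[191.3, 123.2], [191.0, 115.3], [190.7, 107.5]]
low top c [[191.2, 104.3], [190.9, 95.7], [190.6, 87.2]]
ptrL [[188.6, 148.4], [188.2, 141.4], [187.8, 134.5]]
ptrR [[189.0, 161.9], [188.6, 155.4], [188.2, 148.9]]
upL [[191.2, 114.8], [190.9, 106.6], [190.6, 98.4]]
upR [[191.4, 130.9], [191.1, 123.3], [190.7, 115.7]]
lowbotL [[190.9, 92.5], [190.6, 83.6], [190.2, 74.6]]
lowtopL [[190.9, 94.8], [190.6, 85.9], [190.2, 77.1]]
upbotL [[191.3, 112.6], [191.0, 104.4], [190.7, 96.2]]
ptrbotL [[188.6, 146.5], [188.2, 139.5], [187.7, 132.4]]
```

```bash
cat >> h.py <<'E'
def lid():
    d=viewer.get_image("scene"); c=d["color"].astype(float); g=np.zeros((420,560))
    sl=(slice(205,260),slice(265,312)); w=np.clip((c[...,0]+c[...,1])/2-c[...,2]-40,0,60)
    g[sl]=w[sl]; n,lab,st,ce=cv2.connectedComponentsWithStats((g>20).astype(np.uint8)); k=1+np.argmax(st[1:,4])
    m=cv2.dilate((lab==k).astype(np.uint8),np.ones((3,3)))*g
    ys,xs=np.mgrid[:420,:560]; return d,(m*xs).sum()/m.sum(),(m*ys).sum()/m.sum(),m.sum()
E
python3 - <<'E'
from h import *
for i in range(3):
    d,x,y,m=lid(); print(x,y,m)
print(proj(d,[(565,119,z) for z in (212,204,196,188,180,172,168,164)]))
print(readout.get_obs()["t"])
E
```

```text
288.32240680428316 218.92675554722464 21339.5
288.32325434217 218.93026744485854 21331.5
288.3238941372278 218.92233760753885 21329.5
[[286.19337733 218.45914744]
 [286.07685814 219.7646703 ]
 [285.96173667 221.05453269]
 [285.8479879  222.32901473]
 [285.73558744 223.58838988]
 [285.62451146 224.83292515]
 [285.56946285 225.44970956]
 [285.51473667 226.0628813 ]]
4.45
```

>>> apply_moves([
  [[-0.01, -0.02, 0, -0.17], [-0.015, -0.05, 0, -0.34], [-0.015, -0.08, 0, -0.51], [-0.015, -0.11, 0, -0.68], [-0.015, -0.14, 0, -0.85], [-0.01, -0.16, 0, -1.02], [0, -0.17, 0, -1.19], [0.01, -0.1755, 0, -1.36]],
])

```text
t: 5.45
ee_pos: [422.5, -58.8, 369.6]
orientation: [2.116, 0.213, -2.116]
ft_force: [0.5, 0.1, 0.2]
width: 0.5
```

>>> apply_moves([
  [[0.02, 0, 0, -0.17], [0.04, 0, -0.01, -0.25], [0.04, 0, -0.015, -0.25], [0.04, 0, -0.02, -0.25]],
])

```text
t: 5.95
ee_pos: [461.6, -58.1, 349.1]
orientation: [-2.199, 0.045, 2.202]
ft_force: [0.5, -0.7, -0.7]
width: 0.7
```

Run:
```python
from h import *
d,f,R,t=cam("wrist"); save(d,"w3.png"); print(-R.T@t); o=readout.get_obs(); print(o["t"],o["ee_pos"],o["ft_force"]);print(cv2.Rodrigues(o["orientation"])[0].round(3))
print(proj(d,[(463,-59,141),(524,-62,140)]))
```

```text
[545.63476726 -62.19931176 328.78682782]
6.0 [461.30945724 -58.1187559  348.66655684] [-0.23757553 -0.06330775  0.17969943]
[[-0.002 -0.042 -0.999]
 [ 0.    -0.999  0.042]
 [-1.    -0.     0.002]]
[[279.10194484 234.25181178]
 [279.80358537 145.75726811]]
```

View pics/w3.png

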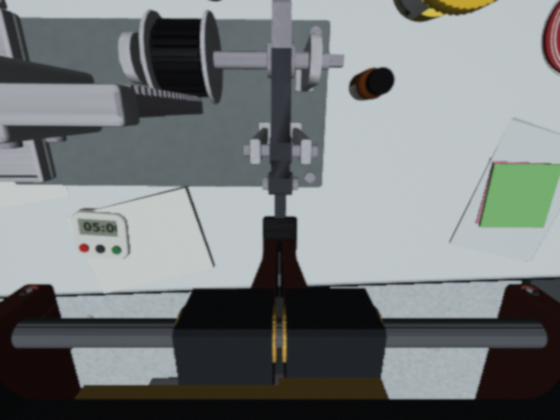

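>>> apply_moves([
  [[0, 0, -0.006, 0], [0, 0, -0.012, 0], [0, 0, -0.014, 0], [0, 0, -0.016, 0], [0, 0, -0.017, 0], [0, 0, -0.018, 0], [0, 0, -0.018, 0]],
])

```text
t: 6.88
ee_pos: [462.4, -58.3, 331.7]
orientation: [-2.2, 0.047, 2.2]
ft_force: [0.0, -0.4, 0.0]
width: 0.6
```

>>> apply_moves([
  [[0, 0, -0.001, 0], [0, 0, -0.002, 0], [0, 0, -0.003, 0], [0, 0, -0.003, 0]],
])

```text
t: 7.38
ee_pos: [462.4, -58.3, 328.6]
orientation: [-2.199, 0.047, 2.2]
ft_force: [0.1, -0.3, 1.1]
width: 0.6
```

>>> apply_moves([
  [[0, 0, -0.001, 0], [0, 0, -0.002, 0], [0, 0, -0.002, 0]],
])

```text
t: 7.75
ee_pos: [462.5, -58.3, 326.8]
orientation: [-2.2, 0.048, 2.2]
ft_force: [-0.2, -0.0, 2.9]
width: 0.5
```

>>> apply_moves([
  [[0, 0, -0.001, 0], [0, 0, -0.002, 0], [0, 0, -0.002, 0]],
])

```text
t: 8.12
ee_pos: [462.4, -58.3, 324.8]
orientation: [-2.199, 0.047, 2.2]
ft_force: [-1.4, -0.8, 4.9]
width: 0.3
```

>>> apply_moves([
  [[0, 0, -0.001, 0], [0, 0, -0.002, 0], [0, 0, -0.002, 0]],
])

```text
t: 8.5
ee_pos: [462.3, -58.3, 322.8]
orientation: [-2.199, 0.047, 2.2]
ft_force: [-2.4, -0.1, 5.2]
width: 0.7
```

>>> apply_moves([
  [[0, 0, -0.001, 0], [0, 0, -0.002, 0], [0, 0, -0.002, 0]],
])

```text
t: 8.88
ee_pos: [462.3, -58.3, 320.7]
orientation: [-2.199, 0.047, 2.2]
ft_force: [-0.5, -0.0, 3.8]
width: 0.4
```

```bash
cat > m.py <<'E'
from h import *
d,x,y,m=lid(); o=readout.get_obs()
zs=np.linspace(215,140,151); p=proj(d,[(565,119,z) for z in zs])[:,1]
# baseline y 218.926
print("t",o["t"],"lid",round(y,3),"desc mm",round(np.interp(y,p,np.arange(151)*.5)-np.interp(218.926,p,np.arange(151)*.5),2),o["ee_pos"].round(1),o["ft_force"].round(1))
E
python3 m.py
```

```text
t 8.925 lid 219.084 desc mm 0.97 [462.3 -58.3 320.7] [-2.3 -0.2  4.5]
```

>>> apply_moves([
  [[0, 0, -0.0007, 0], [0, 0, -0.0007, 0], [0, 0, -0.0007, 0], [0, 0, -0.0007, 0], [0, 0, -0.0007, 0], [0, 0, -0.0007, 0], [0, 0, -0.0007, 0], [0, 0, -0.0007, 0]],
])

```text
t: 9.93
ee_pos: [462.3, -58.3, 319.9]
orientation: [-2.199, 0.047, 2.2]
ft_force: [-2.2, 0.2, 5.0]
width: 0.7
```

```bash
python3 m.py
```

```text
t 9.975 lid 220.228 desc mm 8.01 [462.3 -58.3 319.9] [-1.9  0.1  5. ]
```

>>> apply_moves([
  [[0, 0, 0, 0], [0, 0, 0, 0], [0, 0, 0, 0], [0, 0, 0, 0], [0, 0, 0, 0], [0, 0, 0, 0], [0, 0, 0, 0], [0, 0, 0, 0]],
])

```text
t: 10.98
ee_pos: [462.3, -58.3, 319.9]
orientation: [-2.199, 0.047, 2.2]
ft_force: [-1.9, 0.5, 5.5]
width: 0.4
```

>>> apply_moves([
  [[0, 0, 0, 0], [0, 0, 0, 0], [0, 0, 0, 0], [0, 0, 0, 0], [0, 0, 0, 0], [0, 0, 0, 0], [0, 0, 0, 0], [0, 0, 0, 0]],
])

```text
t: 11.98
ee_pos: [462.4, -58.3, 319.9]
orientation: [-2.199, 0.047, 2.2]
ft_force: [-2.3, 0.2, 5.3]
width: 0.6
```

>>> apply_moves([
  [[0, 0, 0, 0], [0, 0, 0, 0], [0, 0, 0, 0], [0, 0, 0, 0], [0, 0, 0, 0], [0, 0, 0, 0]],
])

```text
t: 12.72
ee_pos: [462.3, -58.3, 319.9]
orientation: [-2.199, 0.047, 2.2]
ft_force: [-2.6, 0.5, 4.0]
width: 0.5
```

```bash
python3 m.py
python3 - <<'E'
from h import *
d=viewer.get_image("scene"); crop(d,"s2.png",280,210,340,270,10)
for i in range(2):
  for l in ["pointer","index_mid"]: print(l,[(np.round(r["position"],1).tolist(),round(r["conf"],2)) for r in models.place_of("scene",l)[:3]])
E
```

```text
t 12.775 lid 223.046 desc mm 25.69 [462.4 -58.3 320. ] [-2.6 -0.5  4.9]
pointer [([554.9, 185.0, 121.2], 0.83), ([523.3, -64.0, 136.1], 0.22)]
index_mid [([559.3, 193.7, 102.5], 0.6)]
pointer [([554.9, 185.0, 121.2], 0.83), ([523.3, -64.0, 136.1], 0.22)]
index_mid [([559.3, 193.7, 102.5], 0.6)]
```

View pics/s2.png

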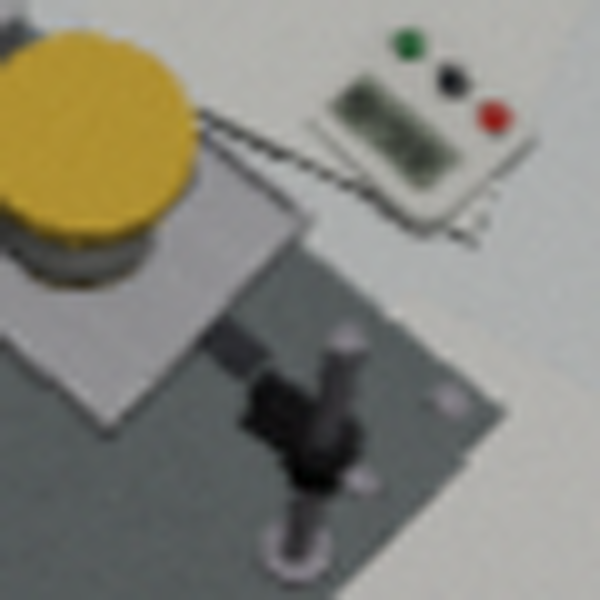

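>>> apply_moves([
  [[0, 0, 0, 0], [0, 0, 0, 0], [0, 0, 0, 0], [0, 0, 0, 0], [0, 0, 0, 0], [0, 0, 0, 0], [0, 0, 0, 0], [0, 0, 0, 0]],
])

```text
t: 14.02
ee_pos: [462.4, -58.2, 319.9]
orientation: [-2.199, 0.047, 2.2]
ft_force: [-2.2, 1.1, 4.8]
width: 0.4
```

>>> apply_moves([
  [[0, 0, 0, 0], [0, 0, 0, 0], [0, 0, 0, 0], [0, 0, 0, 0]],
])

```text
t: 14.52
ee_pos: [462.4, -58.3, 319.9]
orientation: [-2.199, 0.047, 2.2]
ft_force: [-1.7, -0.2, 4.8]
width: 0.2
```

```bash
python3 m.py
```

```text
t 14.575 lid 224.851 desc mm 37.27 [462.3 -58.3 319.9] [-2.7  0.9  5.6]
```

>>> apply_moves([
  [[0, 0, 0, 0], [0, 0, 0, 0], [0, 0, 0, 0], [0, 0, 0, 0], [0, 0, 0.012, 0], [0, 0, 0.025, 0], [0, 0, 0.03, 0], [0, 0, 0.03, 0]],
])

```text
t: 15.58
ee_pos: [462.6, -58.3, 350.6]
orientation: [-2.201, 0.048, 2.198]
ft_force: [-0.0, 0.3, -0.0]
width: 0.5
```

>>> apply_moves([
  [[0, 0, 0.01, 0], [0, 0, 0.02, 0], [0, 0, 0.02, 0], [0, 0, 0.02, 0], [0, 0, 0.02, 0], [0, 0, 0.02, 0], [0, 0, 0.02, 0], [0, 0, 0.02, 0]],
])

```text
t: 16.58
ee_pos: [462.5, -58.3, 369.9]
orientation: [-2.199, 0.047, 2.2]
ft_force: [1.1, 0.8, 0.2]
width: 0.4
```

```bash
python3 m.py
python3 - <<'E'
from h import *
d=viewer.get_image("scene"); crop(d,"s3.png",280,210,340,270,10)
for l in ["pointer","index_mid"]: print(l,[(np.round(r["position"],1).tolist(),round(r["conf"],2)) for r in models.place_of("scene",l)[:3]])
E
```

```text
t 16.625 lid 226.309 desc mm 46.76 [462.4 -58.3 369.9] [0.3 0.8 0.6]
pointer [([556.3, 188.0, 101.7], 0.55)]
index_mid [([559.4, 192.6, 104.5], 0.65)]
```

View pics/s3.png

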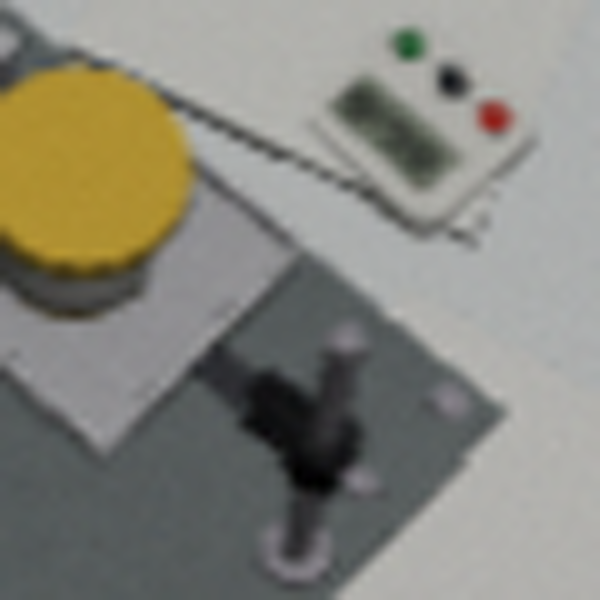

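>>> apply_moves([
  [[-0.03, 0, 0.02, 0], [-0.06, 0, 0.03, 0], [-0.07, 0, 0.03, 0], [-0.07, 0, 0.03, 0], [-0.07, 0, 0.03, 0], [-0.07, 0, 0.03, 0]],
])

```text
t: 17.52
ee_pos: [393.2, -58.3, 399.7]
orientation: [-2.199, 0.047, 2.2]
ft_force: [0.1, -0.2, 0.0]
width: 0.2
```

```bash
python3 m.py
python3 - <<'E'
from h import *
d=viewer.get_image("scene"); crop(d,"s4.png",210,160,340,275,6)
E
```

```text
t 17.575 lid 226.312 desc mm 46.78 [393.  -58.3 399.7] [-0.3  0.1  1. ]
```

View pics/s4.png

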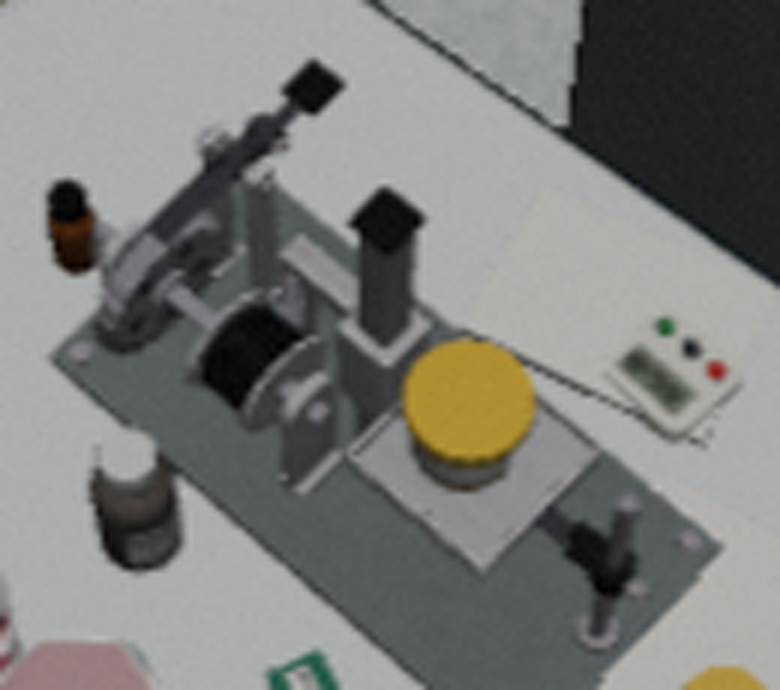

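The picture shows the platform at rest, the cup standing upright on it, the pointer at the fork (crop ~(570,530)), the pawl and pad (313,87) back where they started, and nothing nearby moved.

```bash
python3 -c "
from workcell import workorder; print(workorder.close_job())"
```

```text
the job is handed in; nothing more can be done
None
```

The lift is down and held by the pawl with the pointer between the tines, and the job is handed in (no verdict is reported). I pressed the pawl's tail pad with closed fingers until the nose cleared the wheel. The platform then sank by itself at about 6.5 mm/s, and I let the pawl drop in for the sixth tooth before withdrawing. The highest force I read was about 5.6 N.

**Last checks:**
- **Descent:** tracking the cup's lid in the scene camera gave 46.8 mm (six teeth would be 47.1 mm). The reading was the same 0.95 s later, so the platform is at rest.
- **Pointer position:** the wrist-camera measurement put the fork's middle about 44 mm (±1.5 mm) below the pointer's start. That leaves the pointer about 3 mm below the middle, and the network's estimate agrees (101.7 mm against 104.5 mm). The limit is 7 mm.
- **Cup, pawl and surroundings:** in the last scene crop the cup stands upright and the pawl and pad look back where they started. The bottles, timer and slip box it shows look unmoved. The other listed things were not in that crop, though the arm never went near them.

**Disagreement:** early network estimates put the drop to the fork at 44 to 48 mm. All of these still leave the pointer within the limit. I did not take a second close-up of the fork at the end.

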